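Set up the tea carousel

ROBOT

A 6-joint arm with a two-finger parallel gripper is mounted at the origin on the work surface. World frame = base frame: x ahead of the robot, y to its left, z up, the work surface at z = 0. Lengths are in mm, angles in rad, forces in N, time in s.
With the tool pointing down it reaches from about 300 to 775 mm from the base axis. Payload 14.6 kg.
Tool frame: the origin (TCP) lies at the very end of the fingers, on their centre line; the grasp point (between the pads) lies 19 mm behind it; z points along the fingers, y is the line along which they close (so a half turn about z gives the same grasp; the last joint's range is limited). The gripper opens to 94 mm and grips with 3 to 60 N. Pads are 16 mm wide; open, the fingers measure 119 mm over their backs; the gripper's body (75 mm by 177 mm) begins 78 mm behind the grasp point.
Start: joints at [1.174, 0.3, 1.521, -0, 1.321, -0.067], TCP at [178.117, 520.35, 205.446] pointing down, gripper open.
Joint ranges: [-3.03, 3.03], [-0.79, 2.21], [0.23, 2.52], [-1.04, 4.18], [0, 3.07], [-2.55, 2.55]. Speed limits (rad/s): [2.22, 2.22, 2.57, 3.14, 3.14, 3.14].

INTERFACE

Orientations are given as [roll, pitch, yaw] about the fixed x, y, z axes, in that order (R = Rz(yaw) Ry(pitch) Rx(roll)).
In Python, from cell import manip, camera, get_calibration gives the robot as it stands. The module is installed in compiled form; this text tells all that it offers.
- The arm moves only by the tool jog_arm, never from a script. Its argument "plan" is one flat list of numbers, 6 for each row, row after row: the shift along the world's x, y, z in m, then the turn, a rotation vector about the world's x, y, z in degrees. A call has 1 to 20 rows; each row is the pose to reach, as a shift and turn from the pose commanded when the call began; what a row does not reach only later rows make up. A row lasts 1/10 s, in which the tool goes at most 50 mm and 8.59 degrees, less where a joint would pass 70% of its speed; a pose out of reach is approached as far as the arm can. A call with a gripper value outside its range is refused whole. "claw" is the finger opening in m, from 0 to 0.094, set as the call begins (left out, the last holds). The fingers move at their own pace and stop on an object; "force" is the grip in N (left out, the last holds). Time passes only in rows, so rows that repeat a pose let the fingers close. It gives the time, the measured TCP pose, the force, the opening and the grip force at its end, in the units of the state.
- manip.read_state(): the state, without advancing time (a new reading comes with each control period).
- camera(name): name is "scene" or "top" or "wrist"; returns (picture, depth): 420x560x3 uint8, red, green, blue; 420x560 float32, mm along the optical axis (not along the pixel's ray), 0 where there is no reading.
- get_calibration(name): a dict with "fx", "fy", "cx", "cy" (pixels), "origin" and "attitude" of the camera in the world. Camera axes: x right, y down, z forward; pixel columns grow to the right and rows downward; lengths in mm; the calibration is good to about 2 mm. A picture is of the moment at which its call begins: read the wrist's pose just before it. get_calibration takes no time and is no camera call; for the wrist camera it gives the pose at the moment of the call.
- manip.sign_off(): hands the job in; it is judged then, once.
The state is a dict: "clock": time; "joints": joint angles; "qd": joint speeds; "effort": joint torques, N m; "eef_pos": TCP position; "eef_rot": TCP orientation; "wrist_force": force on the tool from outside, world axes, zero at the start; "moment": the same for the moment, N m; "finger_gap": finger opening in mm; "finger_force": force on a finger pad.
Only numpy, scipy, OpenCV 4.12 (cv2) and the standard library are available. Lean on these libraries where they do the work, as an engineer would, in place of code of your own. Each camera call takes 0.05 s, during which the arm holds its last target. There are 200 camera calls.

TASK

Get the tea things ready: pull up the red spring plunger, turn the carousel on to the next hole (the middle one) and let the plunger snap fully in. Put every slate from the white shelf on a cork bar of the carousel, one to a bar, centred, lengthwise and flat; they lie too close between the strips to be gripped, so slide each one out until it overhangs the shelf's front edge, pinch it by its sides there, and never let one fall to the worktop. Stand the green cup upright in the middle of the round blue mat, and leave the other crockery where it is.

Things in the scene. Friction and masses are not known exactly. Their poses are not given: they have to be found in the camera images.
- shelf: Fixed white shelf, 220 (x) x 210 (y) x 90 mm high. Origin: centre of footprint, on the worktop; x points away from the robot. Front edge at x = -110 mm, free air before it. On its top (z = 90 mm) four strips 8 mm wide, 10 mm high run along x from front to back, bounding three lanes 54 mm wide, open at the front, closed at the back by a like strip (inner face at x = +102 mm).
- lane0 (a point): Point on the shelf's top surface at the front edge, on the centre line of lane 0 (local y = +62 mm; lane 0 is the one to local +y). Axes as the shelf's: x runs back along the lane.
- lane1 (a point): Point on the shelf's top surface at the front edge, on the centre line of lane 1 (local y = +0 mm; lane 0 is the one to local +y). Axes as the shelf's: x runs back along the lane.
- lane2 (a point): Point on the shelf's top surface at the front edge, on the centre line of lane 2 (local y = -62 mm; lane 0 is the one to local +y). Axes as the shelf's: x runs back along the lane.
- slate0: Thin dark slate, 110 (x) x 46 (y) x 6 mm, about 80 g; origin: centre of underside, z up. Starts flat in lane 0, its x along the lane, front end 8 to 35 mm behind the front edge, 2 to 6 mm from the strips beside it: no room for a finger. Slides when pushed from behind by a fingertip; tips off if over half its length overhangs. None when absent (two or three slates are there).
- slate1: Thin dark slate, 110 (x) x 46 (y) x 6 mm, about 80 g; origin: centre of underside, z up. Starts flat in lane 1, its x along the lane, front end 8 to 35 mm behind the front edge, 2 to 6 mm from the strips beside it: no room for a finger. Slides when pushed from behind by a fingertip; tips off if over half its length overhangs. None when absent (two or three slates are there).
- slate2: Thin dark slate, 110 (x) x 46 (y) x 6 mm, about 80 g; origin: centre of underside, z up. Starts flat in lane 2, its x along the lane, front end 8 to 35 mm behind the front edge, 2 to 6 mm from the strips beside it: no room for a finger. Slides when pushed from behind by a fingertip; tips off if over half its length overhangs. None when absent (two or three slates are there).
- carousel (a joint): Angle (rad) of the round wooden carousel about its vertical axis, positive counter-clockwise from above. Holes for the plunger at 0 (start), 0.6 (next, middle hole: wanted) and 1.2. Turns (-0.1 to 1.3, light friction) only while the plunger is up; in a hole it has about 0.02 rad of play either way.
- stand: Fixed foot of the carousel. Origin: on the carousel's axis, at worktop height. At carousel angle a the plunger stands 155 mm from the axis, in direction (stand yaw + pi - 0.6 + a). At a = 0.6 the bars run along the stand's x, which points away from the robot. The disc on it: radius 130 mm, top at z = 42 mm, with a lug that carries the plunger.
- plunger (a joint): Height (m) of the red spring plunger: 0 fully in, up to 0.016 pulled straight up. Clear of the holes from 0.009. Spring: about 3 N at 0, 7 N at 0.012. Let go between two holes it rests at about 0.008; over a hole (within 3 mm) it springs to 0.
- knob (a point): Centre of the plunger's red round knob: 24 mm diameter, 26 mm high, its underside 18 mm above the lug; the knob spans z = 60 to 86 mm when snapped in. It moves with the plunger and with the carousel.
- bar0 (a point): Centre of the top of cork bar 0 on the carousel, 58 mm above the worktop. The bar is 90 (its x) x 26 (its y) x 16 mm high above the disc, bars 74 mm apart in y; x axis along the bar, z up. Moves with the carousel.
- bar1 (a point): Centre of the top of cork bar 1 on the carousel, 58 mm above the worktop. The bar is 90 (its x) x 26 (its y) x 16 mm high above the disc, bars 74 mm apart in y; x axis along the bar, z up. Moves with the carousel.
- bar2 (a point): Centre of the top of cork bar 2 on the carousel, 58 mm above the worktop. The bar is 90 (its x) x 26 (its y) x 16 mm high above the disc, bars 74 mm apart in y; x axis along the bar, z up. Moves with the carousel.
- cup: Green ceramic cup, open, no handle, 75 mm high, 64 mm across the rim, narrower to the foot, about 180 g. Origin: centre of its underside.
- mat: Round blue mat, 100 mm diameter, flat on the worktop (1 mm, no step to be felt). Origin: its centre.
- kettle: Aluminium kettle with bail handle, about 165 mm across, 190 mm high, to be left alone. Origin: centre of its underside.
- sugar_bowl: Clear glass sugar bowl with lid, 84 mm across, 87 mm high, to be left alone. Origin: centre of its underside.
- saucer_a: White saucer, 116 mm across, 15 mm high, to be left alone. Origin: centre of its underside.
- saucer_b: White saucer, 116 mm across, 15 mm high, to be left alone. Origin: centre of its underside.
- spoon_holder: Steel teaspoon holder with spoons, 74 mm across, about 180 mm high, to be left alone. Origin: centre of its underside.
- tea_jar: Green glass jar, 80 mm across, 130 mm high, to be left alone. Origin: centre of its underside.
- tea_tin: Yellow tin, 76 mm across, 110 mm high, to be left alone. Origin: centre of its underside.
Things that resemble listed ones, but are neither listed nor needed, are in the scene too. Leave any purple or turquoise look-alike of the slate1 alone.

How it is judged (in metres and radians):
On the way, in this order (a step that is already met when the one before it is completed fails the run):
1. the plunger is pulled up clear of its hole (value of joint plunger above 0.009 m), for 0.1 s.
2. the carousel is in the middle hole with the plunger snapped fully in (value of joint carousel between 0.56 and 0.64 rad and value of joint plunger below 0.002 m), for 0.3 s.
At the end, for the whole second after the job is handed in: Carousel at 0.6 rad (within 0.04), plunger in (under 2 mm); each slate at rest on its own bar, centre within 15 mm, lengthwise within 0.17 rad, flat within 0.08 rad; cup upright on the worktop, at rest, within 18 mm of the mat's centre (all of step 2 and ((horizontal distance between slate0 and bar0 below 0.015 m and z of slate0 in the frame of bar0 between -0.004 and 0.004 m and angle between the x axis of slate0 and the x axis of bar0, either way round below 0.17 rad) or (horizontal distance between slate0 and bar1 below 0.015 m and z of slate0 in the frame of bar1 between -0.004 and 0.004 m and angle between the x axis of slate0 and the x axis of bar1, either way round below 0.17 rad) or (horizontal distance between slate0 and bar2 below 0.015 m and z of slate0 in the frame of bar2 between -0.004 and 0.004 m and angle between the x axis of slate0 and the x axis of bar2, either way round below 0.17 rad)) and ((horizontal distance between slate1 and bar0 below 0.015 m and z of slate1 in the frame of bar0 between -0.004 and 0.004 m and angle between the x axis of slate1 and the x axis of bar0, either way round below 0.17 rad) or (horizontal distance between slate1 and bar1 below 0.015 m and z of slate1 in the frame of bar1 between -0.004 and 0.004 m and angle between the x axis of slate1 and the x axis of bar1, either way round below 0.17 rad) or (horizontal distance between slate1 and bar2 below 0.015 m and z of slate1 in the frame of bar2 between -0.004 and 0.004 m and angle between the x axis of slate1 and the x axis of bar2, either way round below 0.17 rad)) and ((horizontal distance between slate2 and bar0 below 0.015 m and z of slate2 in the frame of bar0 between -0.004 and 0.004 m and angle between the x axis of slate2 and the x axis of bar0, either way round below 0.17 rad) or (horizontal distance between slate2 and bar1 below 0.015 m and z of slate2 in the frame of bar1 between -0.004 and 0.004 m and angle between the x axis of slate2 and the x axis of bar1, either way round below 0.17 rad) or (horizontal distance between slate2 and bar2 below 0.015 m and z of slate2 in the frame of bar2 between -0.004 and 0.004 m and angle between the x axis of slate2 and the x axis of bar2, either way round below 0.17 rad)) and angle between each of slate0, slate1, slate2, cup's own z axis and vertical below 0.08 rad and linear speed of each of slate0, slate1, slate2, cup below 0.02 m/s and horizontal distance between cup and mat below 0.018 m and height (world z) of cup below 0.004 m); the robot touches nothing.
It fails at once if a slate falls to the worktop (height (world z) of any of slate0, slate1, slate2 below 0.03 m).
It fails at once if the other crockery is pushed aside by more than 25 mm or tipped (distance of any of kettle, sugar_bowl, saucer_a, saucer_b, spoon_holder, tea_jar, tea_tin from where it was at the start of the episode above 0.025 m or angle between any of kettle, sugar_bowl, saucer_a, saucer_b, spoon_holder, tea_jar, tea_tin's own z axis and vertical above 0.4 rad).
Of slate0, slate1, slate2 only 2 to 3 are there at a start; the rules pass over those that are not, and their reading is None.
At some moment in a run one of cup may be knocked a few centimetres aside while the robot is not near it.
It also fails if it takes over 210 s, if anything falls off the work surface, if the arm or the gripper's body presses on something with over 40 N, if the wrist force passes 120 N, or if a joint passes its speed limit or range.

## Working session

There is one attempt and no reset: what is moved stays moved. The work goes in short steps, Python scripts to look and compute and a tool call to move; the robot and the scene stay as the last step left them, time stands still between calls to the robot, and variables do not carry over. Pictures are saved under pics/ and viewed, at most 14 in all, crops included, and the job is handed in when it is done.

Besides the shell and the picture viewer there is one more tool, called after ">>>" in YAML: its name, and indented under it one key for each argument. jog_arm: Moves the arm, as the interface text tells. Its arguments: {"type":"object","properties":{"plan":{"type":"array"},"claw":{"type":"number"},"force":{"type":"number"}},"required":["plan"]}

```bash
ls; mkdir -p pics
python3 - <<'E'
from cell import manip,camera,get_calibration
import cv2,numpy as np
for n in ["scene","top"]:
    p,d=camera(n); c=get_calibration(n); print(n,c)
    cv2.imwrite(f"pics/{n}0.png",p[:,:,::-1]); np.savez(f"{n}0.npz",p=p,d=d)
print(get_calibration("wrist")); print(manip.read_state())
E
```

```text
pics
scene {'fx': 381.2270605013751, 'fy': 381.2270605013751, 'cx': 280.47956689806693, 'cy': 210.36554261009294, 'origin': array([1155.10713814, -934.75695152,  903.43176898]), 'attitude': array([-2.19184121,  0.01359613,  0.56681745])}
top {'fx': 480.1862155119738, 'fy': 480.1862155119738, 'cx': 279.97267070371953, 'cy': 217.47657381642023, 'origin': array([ 375.33666593,    9.34723258, 1671.65116943]), 'attitude': array([-3.02540933e+00,  1.46850551e-03, -1.56647583e+00])}
{'fx': 303.16136344577905, 'fy': 303.16136344577905, 'cx': 282.6130601475218, 'cy': 211.0986566894316, 'origin': array([101.43631753, 546.038118  , 384.54043827]), 'attitude': array([2.85416032e+00, 9.39503166e-04, 1.24251181e+00])}
{'clock': 0.1, 'joints': array([ 1.17441126e+00,  3.00447622e-01,  1.52153116e+00, -1.34484134e-05,
        1.32068563e+00, -6.65824476e-02]), 'qd': array([ 0.00140017, -0.00325819, -0.00232074,  0.00057735,  0.00194695,
       -0.00035146]), 'effort': array([ 1.65931659e-03, -5.32638180e+01, -3.53282940e+01,  7.09500653e-02,
        2.34721228e-02, -9.03602859e-05]), 'eef_pos': array([178.02579631, 520.13931348, 204.92032037]), 'eef_rot': array([-3.14052240e+00, -5.83103088e-05,  2.81179334e+00]), 'wrist_force': array([-0.11635864,  0.83942284, -0.29928229]), 'moment': array([ 0.03003996, -0.07759672,  0.01447487]), 'finger_force': 0.0, 'finger_gap': 93.96528487946318}
```

View pics/top0.png

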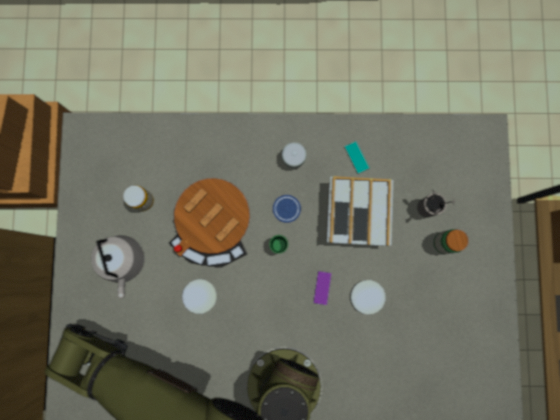

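View pics/scene0.png

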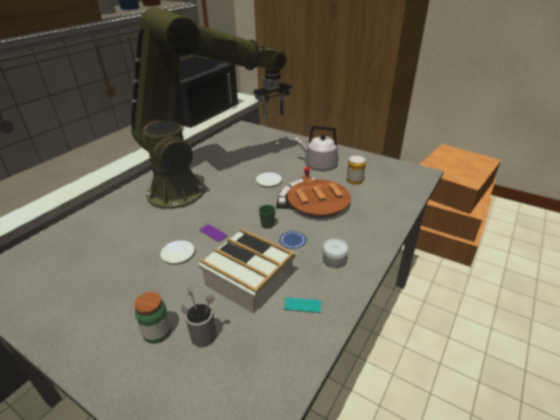

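The top view shows the carousel at (212,216), knob at (180,249), cup at (278,244), mat at (287,208) and shelf at (360,211). The left (lane 0) and middle (lane 1) lanes hold dark slates. The purple piece at (322,288) and the turquoise one at (357,157) are look-alikes lying on the worktop, so I leave them alone.

```bash
cat > h.py <<'E'
import numpy as np,cv2
from scipy.spatial.transform import Rotation as R
from cell import manip,camera,get_calibration
def rays(c,uv):
    uv=np.atleast_2d(np.float64(uv)); v=np.c_[(uv[:,0]-c["cx"])/c["fx"],(uv[:,1]-c["cy"])/c["fy"],np.ones(len(uv))]
    return v@R.from_euler("xyz",c["attitude"]).as_matrix().T
def onz(c,uv,z):
    r=rays(c,uv); o=np.array(c["origin"]); return o+r*((z-o[2])/r[:,2])[:,None]
def cloud(c,d):
    v,u=np.mgrid[:d.shape[0],:d.shape[1]]; r=rays(c,np.c_[u.ravel(),v.ravel()])
    return (np.array(c["origin"])+r*d.reshape(-1,1)).reshape(d.shape+(3,))
def tri(c1,p1,c2,p2):
    A=np.zeros((3,3));b=np.zeros(3)
    for c,p in((c1,p1),(c2,p2)):
        r=rays(c,p)[0]; r/=np.linalg.norm(r); M=np.eye(3)-np.outer(r,r); A+=M; b+=M@np.array(c["origin"])
    return np.linalg.solve(A,b)
def blobs(m,amin=15):
    n,l,s,ce=cv2.connectedComponentsWithStats(m.astype(np.uint8))
    return [(ce[i],s[i],l==i) for i in range(1,n) if s[i,4]>=amin]
def hsv(p): return cv2.cvtColor(p,cv2.COLOR_RGB2HSV)
def rect(xy): 
    (c,s,a)=cv2.minAreaRect(np.float32(xy)); return np.round(c,1),np.round(s,1),round(a,1)
E
python3 - <<'E'
from h import *
for n in ["top","scene"]:
    z=np.load(n+"0.npz");p,d=z["p"],z["d"];c=get_calibration(n);P=cloud(c,d);H=hsv(p);h,s,v=[H[...,i].astype(int) for i in range(3)]
    print(n)
    M={"red":((h<6)|(h>174))&(s>150)&(v>90),"blue":(h>105)&(h<125)&(s>90),"green":(h>55)&(h<85)&(s>90),"wood":(h>3)&(h<18)&(s>120)}
    for k,m in M.items():
        for ce,st,b in blobs(m,12):
            q=P[b]; print(k,ce.round(1),st,"xyz med",np.median(q,0).round(1),"min",q.min(0).round(0),"max",q.max(0).round(0))
    if n=="top":
        crop=cv2.resize(p[170:275,160:405,::-1],None,fx=3.2,fy=3.2,interpolation=cv2.INTER_CUBIC); cv2.imwrite("pics/topcrop.png",crop)
E
```

```text
top
red [177.3 248.3] [174 245   8   7  41] xyz med [457.3 350.9  85.6] min [448. 341.  39.] max [468. 372.  93.]
blue [286.1 208.3] [274 199  23  20 336] xyz med [603.5  -8.4   2. ] min [375. -43.  -8.] max [ 636.   34. 1672.]
green [445.  242.9] [442 232  11  20  64] xyz med [ 473.7 -523.8  105.5] min [ 375. -547.   95.] max [ 513.    9. 1672.]
green [277.8 244. ] [269 236  18  17 242] xyz med [476.9  19.   11.7] min [375.  -8.  -3.] max [ 501.   49. 1672.]
wood [ 28.8 150.7] [   0   95   67  112 6397] xyz med [ 921.3 1145.1 -436.2] min [ 375.    9. -713.] max [1204. 1393. 1672.]
wood [210.6 216.5] [ 174  179   75   77 4518] xyz med [566.7 249.   42.4] min [375.   9.   4.] max [ 700.  376. 1672.]
wood [555.5 235.9] [550 211  10  52 371] xyz med [  551.3 -1260.1  -545.1] min [  433. -1271.  -594.] max [  668. -1246.  -499.]
wood [456.6 240. ] [446 230  22  21 359] xyz med [ 484.6 -554.9  130.5] min [ 375. -591.  119.] max [ 517.    9. 1672.]
scene
red [306.5 169.2] [305 167   4   6  19] xyz med [461.2 344.4  84.3] min [452. 330.  72.] max [469. 369.  88.]
blue [292.4 239.1] [284 233
[... 850 characters left out ...]
0   4   7  16] xyz med [-325.4 1125.1  124.8] min [-346. 1113.  100.] max [-312. 1141.  148.]
wood [108.5  89.7] [106  87   6   8  14] xyz med [-732.8  289.3  251.4] min [-738.  277.  227.] max [-724.  303.  266.]
wood [322.6 132. ] [312 129  21   8  88] xyz med [ 152.5 1124.4 -109.7] min [  72.  541. -156.] max [ 467. 1142.  182.]
wood [463.7 202.5] [ 416  144  144  121 7234] xyz med [1042.1 1171.9 -418.1] min [ 678. -935. -749.] max [1632. 2057.  903.]
wood [318.2 196.6] [ 287  172   63   43 1790] xyz med [580.5 230.7  42.4] min [ 442. -935.   13.] max [1155.  374.  903.]
wood [147.4 302.6] [135 292  26  22 440] xyz med [ 490.2 -560.5  129. ] min [ 453. -935.  120.] max [1155. -523.  903.]
```

View pics/topcrop.png

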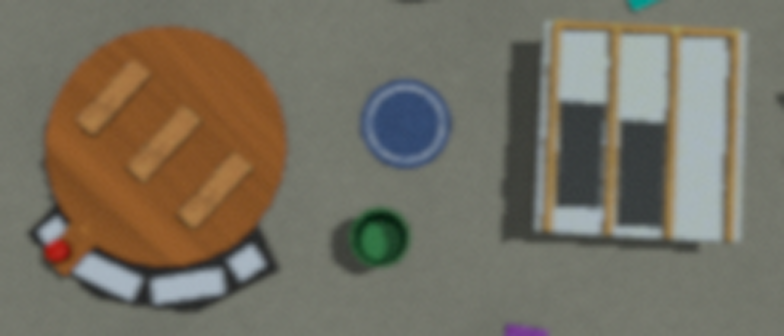

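Slates lie only in lane 0 (crop 580,155) and lane 1 (crop 643,175); lane 2 is empty. The knob is at the start hole, at crop (57,252). Next I'll take precise fits.

Run:
```python
from h import *
cs={};res={}
for n in ["top","scene"]:
    z=np.load(n+"0.npz");p,d=z["p"],z["d"];c=get_calibration(n);cs[n]=c;P=cloud(c,d);H=hsv(p);h,s,v=[H[...,i].astype(int) for i in range(3)]
    print(n)
    def circ(m,zz,near,pp=None):
        b=min(blobs(m,10),key=lambda t:np.hypot(*(t[0]-near)))
        cnt=max(cv2.findContours(b[2].astype(np.uint8),0,2)[0],key=cv2.contourArea)[:,0]
        hull=cv2.convexHull(cnt)[:,0]
        w=onz(c,hull,zz)[:,:2]; e=cv2.minEnclosingCircle(np.float32(w)); A=np.c_[2*w,np.ones(len(w))];x=np.linalg.lstsq(A,(w**2).sum(1),rcond=None)[0]
        return x[:2].round(1),round(float(np.sqrt(x[2]+x[:2]@x[:2])),1),np.round(e,1) if 0 else e, b[0]
    wood=(h>3)&(h<18)&(s>120)
    print("disc",circ(wood,42,(212,216) if n=="top" else (318,197)))
    blue=(h>105)&(h<125)&(s>90)
    print("mat",circ(blue,1,(287,208) if n=="top" else (292,239)))
    print("knob",circ(((h<6)|(h>174))&(s>150)&(v>90),86,(178,248) if n=="top" else (306,169)))
    green=(h>50)&(h<90)&(s>60)
    try: print("cup",circ(green,75,(278,244) if n=="top" else (267,215)))
    except Exception as e: print(e)
    # bars: points with height 52..64 within disc
    ok=d>0
    bar=ok&(P[...,2]>51)&(P[...,2]<66)&(np.hypot(P[...,0]-568,P[...,1]-250)<110)
    for ce,st,b in blobs(bar,20): print("bar",ce.round(1),st[4],"onz58",rect(onz(c,np.argwhere(b)[:,::-1],58)[:,:2]),"z",np.median(P[b][:,2]).round(1),"tri-mean",P[b].mean(0).round(1))
    reg=ok&(P[...,0]>480)&(P[...,0]<730)&(P[...,1]>-340)&(P[...,1]<-60)&(P[...,2]>70)
    top=reg&(P[...,2]<115)
    print("shelf",rect(P[top][:,:2]),np.median(P[top][:,2]))
    dark=reg&(v<75)&(s<80)
    for ce,st,b in blobs(dark,60): print("slate",ce.round(1),st[4],rect(onz(c,np.argwhere(b)[:,::-1],96)[:,:2]),np.median(P[b],0).round(1))
    strip=reg&(h>8)&(h<25)&(s>90)
    q=onz(c,np.argwhere(strip)[:,::-1],100)[:,:2]; print("strips",rect(q),len(q),np.median(P[strip][:,2]))
```

```text
top
disc (array([560.5, 256.3]), 136.2, ((556.4634399414062, 263.9560852050781), 150.27938842773438), array([210.62992475, 216.53320053]))
mat (array([603.4,  -7. ]), 36.7, ((603.8070678710938, -5.284698963165283), 39.704261779785156), array([286.0625    , 208.30357143]))
knob (array([457., 351.]), 11.5, ((456.3338928222656, 350.7169494628906), 12.230072021484375), array([177.34146341, 248.26829268]))
cup (array([473.3,  19.1]), 31.2, ((473.8060302734375, 19.28339385986328), 31.85413360595703), array([277.90812721, 243.73498233]))
bar [194.7 199.8] 201 onz58 (array([622. , 302.3]), array([28.9, 88.9]), 49.6) z 58.0 tri-mean [623.  302.8  57.9]
bar [210.1 214.5] 195 onz58 (array([570.7, 249.9]), array([27.5, 93. ]), 48.3) z 58.0 tri-mean [572.8 249.1  57.9]
bar [226.3 229.1] 201 onz58 (array([523.8, 192.8]), array([26.5, 87.9]), 45.8) z 57.7 tri-mean [523.5 193.4  57.7]
shelf (array([ 587.5, -242.4]), array([198. , 219.8]), 88.6) 93.32153933383097
slate [340.9 217.9] 359 (array([ 558.3, -189.5]), array([ 40.3, 102.4]), 85.7) [ 557.9 -188.9   96.2]
slate [360.1 223.9] 390 (array([ 538.
[... 691 characters left out ...]
.5 189.7] 88 onz58 (array([624.3, 297.8]), array([28.8, 95.8]), 49.3) z 58.0 tri-mean [625.  297.6  57.8]
bar [318.8 192.8] 90 onz58 (array([576.2, 241.4]), array([29.2, 98.2]), 49.0) z 57.4 tri-mean [577.  242.3  57.2]
bar [301.5 195.4] 93 onz58 (array([526.7, 187.4]), array([28.5, 98.6]), 47.9) z 57.3 tri-mean [526.6 188.6  57.3]
shelf (array([ 590.3, -245.3]), array([189.5, 220.8]), 89.7) 92.06751082714845
slate [253.9 242.9] 249 (array([ 561.3, -186.3]), array([ 39.9, 102.5]), 86.0) [ 563.4 -186.8   95.4]
slate [237.6 251.9] 264 (array([ 542. , -248.6]), array([ 40.8, 102. ]), 87.5) [ 545.5 -249.1   95.3]
strips (array([ 588.7, -250.5]), array([188.8, 218.4]), 87.2) 677 98.67013347722127
```

>>> jog_arm:
  plan: [0, 0, 0.045, 0, 0, 0, 0.05, -0.03, 0.045, 0, 0, -4, 0.09, -0.055, 0.045, 0, 0, -8, 0.13, -0.08, 0.045, 0, 0, -12, 0.17, -0.105, 0.045, 0, 0, -16, 0.21, -0.13, 0.045, 0, 0, -20, 0.25, -0.155, 0.02, 0, 0, -22.7, 0.279, -0.17, 0, 0, 0, -22.7, 0.279, -0.17, 0, 0, 0, -22.7, 0.279, -0.17, 0, 0, 0, -22.7, 0.279, -0.17, 0, 0, 0, -22.7, 0.279, -0.17, 0, 0, 0, -22.7]
  claw: 0.06

```text
clock: 1.3
eef_pos: [456.5, 351.2, 206.3]
eef_rot: [3.14, 0.0, 2.417]
wrist_force: [-0.6, 0.3, -0.1]
finger_gap: 60.2
finger_force: 0.0
```

```bash
cat > w.py <<'E'
from h import *
import sys
def shot(name):
    c=get_calibration("wrist");s=manip.read_state();p,d=camera("wrist")
    cv2.imwrite(f"pics/{name}.png",p[:,:,::-1]); np.savez(f"{name}.npz",p=p,d=d,**{k:np.array(v) for k,v in c.items()})
    print("clock",round(s["clock"],2),"tcp",s["eef_pos"].round(1),"rot",s["eef_rot"].round(3),"F",s["wrist_force"].round(1),"gap",round(s["finger_gap"],1)); return c,p,d,s
E
python3 - <<'E'
from w import *
c,p,d,s=shot("w1")
H=hsv(p);h,ss,v=[H[...,i].astype(int) for i in range(3)];P=cloud(c,d)
ok=d>0
red=((h<6)|(h>174))&(ss>150)&(v>80)
for ce,st,b in blobs(red,40):
    q=P[b];t=b&(P[...,2]>80)&(P[...,2]<95); print(ce,st,np.median(q,0),q[:,2].max()); 
    if t.sum()>20: print("top",cv2.minEnclosingCircle(np.float32(P[t][:,:2])),P[t].mean(0))
E
```

```text
clock 1.3 tcp [456.5 351.2 206.3] rot [3.14  0.    2.417] F [-0.6  0.3 -0.1] gap 60.2
[284.69806763 203.43961353] [274 191  22  25 414] [458.04297551 353.53469111  86.20007845] 385.87663962693784
top ((459.3479919433594, 352.3975524902344), 11.069524765014648) [458.88737863 352.70737058  86.06099712]
```

View pics/w1.png

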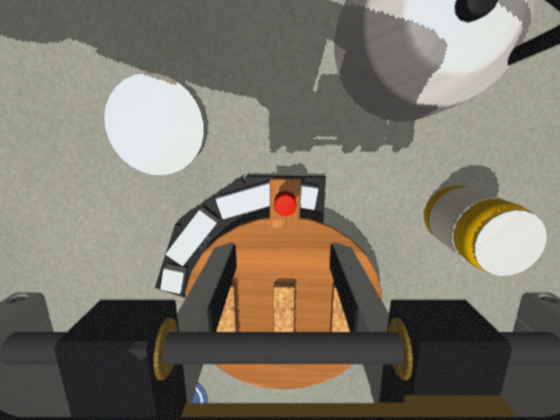

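The knob at pixel (285,203) measures (458,352,86), matching both the top view and the text. I'll descend and grip.

>>> jog_arm:
  plan: [0.0015, 0.001, -0.04, 0, 0, 0, 0.0015, 0.001, -0.08, 0, 0, 0, 0.0015, 0.001, -0.12, 0, 0, 0, 0.0015, 0.001, -0.148, 0, 0, 0, 0.0015, 0.001, -0.148, 0, 0, 0, 0.0015, 0.001, -0.148, 0, 0, 0]

```text
clock: 1.95
eef_pos: [458.7, 352.0, 58.7]
eef_rot: [3.141, 0.0, 2.416]
wrist_force: [0.2, -0.7, 0.4]
finger_gap: 59.7
finger_force: 0.0
```

>>> jog_arm:
  plan: [0, 0, 0, 0, 0, 0, 0, 0, 0, 0, 0, 0, 0, 0, 0, 0, 0, 0, 0, 0, 0, 0, 0, 0, 0, 0, 0, 0, 0, 0, 0, 0, 0, 0, 0, 0, 0, 0, 0, 0, 0, 0, 0, 0, 0, 0, 0, 0]
  claw: 0.01
  force: 40

```text
clock: 2.75
eef_pos: [458.8, 351.5, 57.7]
eef_rot: [3.141, 0.0, 2.416]
wrist_force: [-0.6, 0.5, 4.2]
finger_gap: 23.0
finger_force: 40.0
```

>>> jog_arm:
  plan: [0, 0, 0.004, 0, 0, 0, 0, 0, 0.008, 0, 0, 0, 0, 0, 0.0125, 0, 0, 0, 0, 0, 0.0125, 0, 0, 0, 0, 0, 0.0125, 0, 0, 0, 0, 0, 0.0125, 0, 0, 0]

```text
clock: 3.35
eef_pos: [458.5, 351.2, 69.6]
eef_rot: [-3.141, -0.0, 2.416]
wrist_force: [0.9, -0.6, -7.2]
finger_gap: 23.1
finger_force: 40.0
```

>>> jog_arm:
  plan: [-0.0098, -0.0118, 0, 0, 0, 5.73, -0.0098, -0.0118, 0, 0, 0, 5.73, -0.0183, -0.0246, 0, 0, 0, 11.46, -0.0183, -0.0246, 0, 0, 0, 11.46, -0.0255, -0.0382, 0, 0, 0, 17.19, -0.0255, -0.0382, 0, 0, 0, 17.19, -0.0313, -0.0523, 0, 0, 0, 22.92, -0.0313, -0.0523, 0, 0, 0, 22.92, -0.0356, -0.0671, 0, 0, 0, 28.65, -0.0356, -0.0671, 0, 0, 0, 28.65, -0.0385, -0.0821, 0, 0, 0, 34.38, -0.0385, -0.0821, 0, 0, 0, 34.38, -0.0385, -0.0821, 0, 0, 0, 34.38, -0.0385, -0.0821, 0, 0, 0, 34.38]

```text
clock: 4.75
eef_pos: [420.9, 269.4, 70.3]
eef_rot: [3.141, 0.002, 3.014]
wrist_force: [5.6, -1.3, -7.3]
finger_gap: 23.0
finger_force: 40.0
```

>>> jog_arm:
  plan: [0, 0, -0.003, 0, 0, 0, 0, 0, -0.006, 0, 0, 0, 0, 0, -0.006, 0, 0, 0, 0, 0, -0.009, 0, 0, 0, 0, 0, -0.0125, 0, 0, 0, 0, 0, -0.0125, 0, 0, 0, 0, 0, -0.0125, 0, 0, 0]

```text
clock: 5.45
eef_pos: [421.0, 269.6, 57.9]
eef_rot: [3.141, 0.002, 3.015]
wrist_force: [6.4, -1.0, -3.0]
finger_gap: 23.3
finger_force: 40.0
```

Run:
```python
from h import *
s=manip.read_state();print(s["wrist_force"],s["moment"],s["eef_pos"])
for n in ["top","scene"]:
    p,d=camera(n);c=get_calibration(n);P=cloud(c,d);np.savez(n+"1.npz",p=p,d=d);H=hsv(p);h,ss,v=[H[...,i].astype(int) for i in range(3)]
    bar=(d>0)&(P[...,2]>51)&(P[...,2]<66)&(np.hypot(P[...,0]-572,P[...,1]-248)<110)
    for ce,st,b in blobs(bar,20): print("bar",ce.round(1),st[4],rect(onz(c,np.argwhere(b)[:,::-1],58)[:,:2]),P[b].mean(0).round(1))
```

```text
[ 6.39045058 -0.99282765 -3.04156653] [-0.16372149 -1.14826359 -0.02836798] [420.95077447 269.56823509  57.90068776]
bar [188.9 211.4] 203 (array([584.6, 321. ]), array([26.8, 92.5]), 82.1) [583.1 321.4  57.5]
bar [210.3 214.6] 200 (array([573.2, 248. ]), array([27.3, 89.5]), 83.2) [572.4 248.6  57.6]
bar [231.8 217.3] 199 (array([561.3, 176.5]), array([28.6, 94.3]), 83.8) [563.6 175.4  58. ]
bar [328.8 185.1] 96 (array([586.1, 314.3]), array([35.8, 93. ]), 82.6) [585.  316.2  57.1]
bar [318.9 192.5] 96 (array([576.5, 242.2]), array([34.3, 92.7]), 80.9) [576.4 243.7  57.3]
bar [308.1 200.5] 109 (array([567.4, 169.1]), array([32.8, 94.1]), 82.2) [567.1 170.5  56.9]
```

>>> jog_arm:
  plan: [0, 0, 0, 0, 0, 0, 0, 0, 0, 0, 0, 0, 0, 0, 0, 0, 0, 0, 0, 0, 0, 0, 0, 0, 0, 0, 0.04, 0, 0, 0, 0, 0, 0.08, 0, 0, 0, 0, 0, 0.12, 0, 0, 0, 0, 0, 0.16, 0, 0, 0, 0, 0, 0.16, 0, 0, 0, 0, 0, 0.16, 0, 0, 0]
  claw: 0.06

```text
clock: 6.55
eef_pos: [420.1, 269.3, 217.6]
eef_rot: [3.141, 0.001, 3.016]
wrist_force: [-0.3, 0.3, -0.9]
finger_gap: 60.1
finger_force: 0.0
```

Run:
```python
from w import *
c,p,d,s=shot("w2")
H=hsv(p);h,ss,v=[H[...,i].astype(int) for i in range(3)];P=cloud(c,d)
red=((h<6)|(h>174))&(ss>150)&(v>80)
for ce,st,b in blobs(red,40): print(ce,st,np.median(P[b],0))
bar=(d>0)&(P[...,2]>51)&(P[...,2]<66)&(np.hypot(P[...,0]-572,P[...,1]-248)<125)
for ce,st,b in blobs(bar,200): print("bar",ce.round(1),st[4],rect(P[b][:,:2]),P[b].mean(0).round(1))
```

```text
clock 6.55 tcp [420.1 269.3 217.6] rot [3.141e+00 1.000e-03 3.016e+00] F [-0.3  0.3 -0.9] gap 60.1
[282.80687831 200.01587302] [273 188  21  24 378] [418.9749658  269.13670746  86.25925738]
bar [281.8 305.1] 1068 (array([567.4, 249.4]), array([25.9, 74.6]), 82.4) [564.2 249.5  58.5]
bar [228.9 312.7] 579 (array([559.1, 181.6]), array([24.6, 74.7]), 74.7) [566.9 180.2  58.4]
bar [335.4 312.2] 634 (array([578.9, 321.7]), array([25.2, 77.3]), 82.9) [583.4 317.1  58.3]
```

The plunger has snapped in (knob top z = 86.3) and the bars now lie at yaw −0.133. Next I go over the shelf.

>>> jog_arm:
  plan: [0, 0, 0.045, 0, 0, 0, 0.01, -0.04, 0.07, 0, 0, 1, 0.025, -0.08, 0.083, 0, 0, 2, 0.04, -0.12, 0.083, 0, 0, 3, 0.055, -0.16, 0.083, 0, 0, 4, 0.07, -0.2, 0.083, 0, 0, 5, 0.085, -0.24, 0.083, 0, 0, 5, 0.1, -0.28, 0.083, 0, 0, 5, 0.115, -0.32, 0.083, 0, 0, 5, 0.13, -0.36, 0.083, 0, 0, 5, 0.145, -0.4, 0.083, 0, 0, 5, 0.16, -0.44, 0.083, 0, 0, 5, 0.18, -0.489, 0.083, 0, 0, 5, 0.18, -0.489, 0.083, 0, 0, 5, 0.18, -0.489, 0.083, 0, 0, 5, 0.18, -0.489, 0.083, 0, 0, 5]
  claw: 0

```text
clock: 8.2
eef_pos: [599.9, -218.8, 299.6]
eef_rot: [3.141, -0.001, 3.104]
wrist_force: [0.1, 0.6, 0.4]
finger_gap: 0.2
finger_force: 0.0
```

```bash
cat > sl.py <<'E'
from w import *
def slates(c,p,d):
    H=hsv(p);h,ss,v=[H[...,i].astype(int) for i in range(3)];P=cloud(c,d)
    reg=(d>0)&(P[...,0]>400)&(P[...,0]<740)&(P[...,1]>-380)&(P[...,1]<-90)&(P[...,2]>80)&(P[...,2]<115)
    for ce,st,b in blobs(reg&(v<85)&(ss<90),300):
        print("slate",ce.round(1),st[4],rect(onz(c,np.argwhere(b)[:,::-1],96)[:,:2]),P[b].mean(0).round(1))
    for ce,st,b in blobs(reg&(h>6)&(h<26)&(ss>80)&(P[...,2]>95),60):
        q=P[b]; print("strip",ce.round(1),st,rect(q[:,:2]),np.median(q[:,2]).round(1))
    top=reg&(P[...,2]>86)
    q=P[top]; print("front edge: ",[(y,round(float(np.percentile(q[abs(q[:,1]-y)<6][:,0],0.5)),1)) for y in(-160,-190,-220,-250,-280,-310,-330) if (abs(q[:,1]-y)<6).sum()>50])
E
python3 - <<'E'
from sl import *
c,p,d,s=shot("w3"); slates(c,p,d)
E
```

```text
clock 8.2 tcp [ 599.9 -218.8  299.6] rot [ 3.141e+00 -1.000e-03  3.104e+00] F [0.1 0.6 0.4] gap 0.2
slate [309.9 170.8] 1427 (array([ 579.5, -188.2]), array([41.4, 69.1]), 87.1) [ 580.1 -184.3   96.6]
strip [208.9 181.5] [ 172   84   90  175 2750] (array([ 584.7, -298.2]), array([102.4, 220.3]), 87.1) 100.5
strip [281.1 162. ] [278  86   8 159 923] (array([ 577.9, -220.8]), array([  7.2, 198.1]), 87.1) 100.6
strip [328.4 178.3] [ 304   87   35  173 1242] (array([ 592.2, -162.8]), array([ 32.3, 220.4]), 81.6) 100.5
front edge:  [(-160, 482.4), (-190, 480.2), (-220, 479.1), (-250, 478.1), (-280, 475.9), (-310, 474.7), (-330, 474.0)]
```

View pics/w3.png

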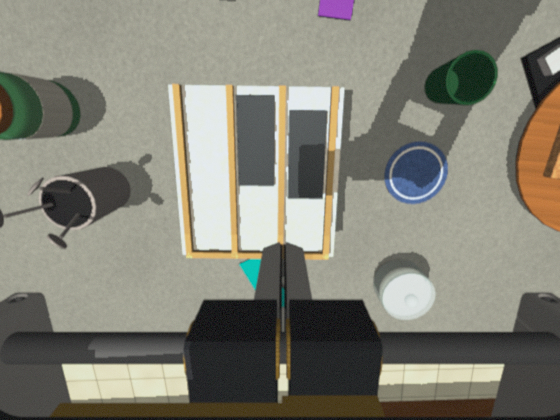

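The shelf is clear: slate 0 spans pixels (288–328, 109–198), slate 1 (236–276, 94–186), and lane 2 is empty. The gripper shadow needs a wider mask.

Run:
```python
from h import *
z=np.load("w3.npz");p,d=z["p"],z["d"];c={k:z[k] for k in("fx","fy","cx","cy","origin","attitude")};P=cloud(c,d)
H=hsv(p);v=H[...,2].astype(int);s=H[...,1]
print(v[100:205:15,308],s[150,308],v[90:195:15,256])
m=(v<115)&(s<90)&(d>0)&(P[...,2]>85)&(P[...,2]<110)&(P[...,0]<660)
m=cv2.morphologyEx(m.astype(np.uint8),2,np.ones((3,3)))
for ce,st,b in blobs(m,300): print(ce,st,rect(onz(c,np.argwhere(b)[:,::-1],96)[:,:2]),P[b].mean(0))
u=np.array([-np.sin(-.05),np.cos(-.05)]) # shelf +y
q=P[(d>0)&(P[...,2]>97)&(P[...,2]<104)&(s>80)&(P[...,0]>500)&(P[...,0]<650)&(P[...,1]<-100)&(P[...,1]>-350)][:,:2]@u
hh,e=np.histogram(q,np.arange(-340,-90,2)); print([(e[i],hh[i]) for i in range(len(hh)) if hh[i]>40])
print("origin frame: front point along x", np.array([478.5,-245])@[np.cos(.05),-np.sin(.05)])
```

```text
[234  96  94  65  59  60  53] 17 [233  95  94  93  90  89  88]
[255.45922094 139.36488131] [ 236   96   39   89 3286] (array([ 541.4, -250.9]), array([ 45.9, 106.6]), 87.1) [ 539.21195756 -250.82467612   96.46670369]
[306.70805044 153.43776269] [ 289  111   38   87 3093] (array([ 560.7, -187.9]), array([ 44.8, 106.2]), 87.9) [ 558.60385038 -188.04453742   96.52127405]
[ 70.93694141 201.63654419] [  41  175   61   52 2014] (array([ 609.3, -496.2]), array([63.5, 79.2]), 14.6) [ 607.93134633 -493.14209299  100.45844482]
[(np.int64(-320), np.int64(97)), (np.int64(-318), np.int64(176)), (np.int64(-316), np.int64(192)), (np.int64(-314), np.int64(224)), (np.int64(-312), np.int64(70)), (np.int64(-258), np.int64(113)), (np.int64(-256), np.int64(196)), (np.int64(-254), np.int64(192)), (np.int64(-252), np.int64(204)), (np.int64(-196), np.int64(118)), (np.int64(-194), np.int64(204)), (np.int64(-192), np.int64(180)), (np.int64(-190), np.int64(196)), (np.int64(-134), np.int64(206)), (np.int64(-132), np.int64(189)), (np.int64(-130), np.int64(193)), (np.int64(-128), np.int64(175))]
origin frame: front point along x 490.14689607030755
```

>>> jog_arm:
  plan: [0.0323, 0.026, -0.04, 0, 0, -0.7, 0.0323, 0.026, -0.08, 0, 0, -0.7, 0.0323, 0.026, -0.12, 0, 0, -0.7, 0.0323, 0.026, -0.16, 0, 0, -0.7, 0.0323, 0.026, -0.18, 0, 0, -0.7, 0.0323, 0.026, -0.18, 0, 0, -0.7, 0.0323, 0.026, -0.18, 0, 0, -0.7]

```text
clock: 8.95
eef_pos: [632.8, -193.0, 121.9]
eef_rot: [-3.141, 0.001, 3.092]
wrist_force: [-0.4, -0.3, 0.0]
finger_gap: 0.5
finger_force: 0.0
```

>>> jog_arm:
  plan: [0, 0, -0.015, 0, 0, 0, 0, 0, -0.027, 0, 0, 0, 0, 0, -0.027, 0, 0, 0, 0, 0, -0.027, 0, 0, 0]

```text
clock: 9.35
eef_pos: [632.4, -193.8, 93.3]
eef_rot: [3.141, -0.0, 3.091]
wrist_force: [0.1, 0.4, -0.6]
finger_gap: 0.7
finger_force: 0.0
```

>>> jog_arm:
  plan: [-0.007, 0.0003, -0.0005, 0, 0, 0, -0.014, 0.0007, -0.0005, 0, 0, 0, -0.021, 0.001, -0.0005, 0, 0, 0, -0.028, 0.0014, -0.0005, 0, 0, 0, -0.035, 0.0017, -0.0005, 0, 0, 0, -0.042, 0.0021, -0.0005, 0, 0, 0, -0.049, 0.0024, -0.0005, 0, 0, 0, -0.056, 0.0028, -0.0005, 0, 0, 0, -0.062, 0.0031, -0.0005, 0, 0, 0, -0.066, 0.0033, -0.0005, 0, 0, 0, -0.07, 0.0035, -0.0005, 0, 0, 0, -0.07, 0.0035, -0.0005, 0, 0, 0]

```text
clock: 10.55
eef_pos: [562.0, -190.3, 92.9]
eef_rot: [3.142, -0.0, 3.091]
wrist_force: [0.7, -0.4, 0.3]
finger_gap: 0.6
finger_force: 0.0
```

```bash
cat > sl.py <<'E'
from w import *
A=np.array([.99875,-.04998]);U=np.array([.04998,.99875])
def slates(c,p,d):
    H=hsv(p);v=H[...,2].astype(int);s=H[...,1].astype(int);P=cloud(c,d)
    S=P[...,:2]@A;Y=P[...,:2]@U
    m=(v<115)&(s<90)&(d>0)&(P[...,2]>86)&(P[...,2]<110)&(S>400)&(S<690)&(abs(Y+223)<95)
    m=cv2.morphologyEx(m.astype(np.uint8),2,np.ones((3,3)))
    for ce,st,b in blobs(m,200):
        q=onz(c,np.argwhere(b)[:,::-1],96)[:,:2]; f=np.c_[q@A,q@U]
        print("slate",ce.round(),st[4],"rect in shelf (s,u)",rect(f),"s range",np.percentile(f[:,0],[.5,99.5]).round(1),"z",np.median(P[b][:,2]).round(1))
E
python3 - <<'E'
from sl import *
c,p,d,s=shot("w4"); slates(c,p,d); print(np.array(s["eef_pos"][:2])@np.c_[A,U])
c=get_calibration("top");p,d=camera("top"); slates(c,p,d)
E
```

```text
clock 10.55 tcp [ 562.  -190.3   92.9] rot [ 3.142 -0.     3.091] F [ 0.7 -0.4  0.3] gap 0.6
slate [288. 145.] 15762 rect in shelf (s,u) (array([ 512. , -159.7]), array([ 45.8, 118.1]), 89.7) s range [453.3 568.3] z 96.4
slate [183. 217.] 12744 rect in shelf (s,u) (array([ 552.8, -223.8]), array([109.2,  48.3]), 0.2) s range [498.3 605.9] z 96.5
[ 570.84048016 -161.93486469]
```

View pics/w4.png

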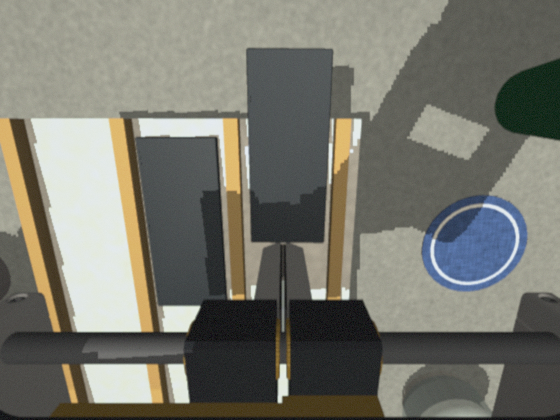

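Slate 0 now overhangs about 37 mm (its front at row 48, the shelf edge at row 118) and sits straight. I'll push 9 mm more, back off and lift.

>>> jog_arm:
  plan: [-0.003, 0.0001, 0, 0, 0, 0, -0.006, 0.0003, 0, 0, 0, 0, -0.009, 0.0004, 0, 0, 0, 0, -0.009, 0.0004, 0, 0, 0, 0, 0.001, 0, 0, 0, 0, 0, 0.006, 0, 0.01, 0, 0, 0, 0.006, 0, 0.05, 0, 0, 0, 0.006, 0, 0.06, 0, 0, 0, 0.006, 0, 0.06, 0, 0, 0]

```text
clock: 11.55
eef_pos: [569.5, -190.5, 155.1]
eef_rot: [-3.14, 0.004, 3.091]
wrist_force: [0.4, 0.7, -0.4]
finger_gap: 0.3
finger_force: 0.0
```

Run:
```python
from sl import *
c,p,d,s=shot("w5"); slates(c,p,d); print(np.array(s["eef_pos"][:2])@np.c_[A,U])
```

```text
clock 11.55 tcp [ 569.5 -190.5  155.1] rot [-3.14   0.004  3.091] F [ 0.4  0.7 -0.4] gap 0.3
slate [287. 116.] 9100 rect in shelf (s,u) (array([ 498.7, -159.8]), array([ 45.9, 108.6]), 89.7) s range [444.5 552.8] z 96.4
slate [207. 187.] 7567 rect in shelf (s,u) (array([ 553. , -223.2]), array([108.8,  46.5]), 0.2) s range [499.4 606.5] z 96.5
[ 578.35818795 -161.78600027]
```

>>> jog_arm:
  plan: [-0.04, 0.003, 0, 0, 0, 0, -0.08, 0.006, 0, 0, 0, 0, -0.1, 0.007, 0, 0, 0, 0, -0.1, 0.007, 0, 0, 0, 0, -0.1, 0.007, 0, 0, 0, 0, -0.1, 0.007, -0.03, 0, 0, 0, -0.1, 0.007, -0.055, 0, 0, 0, -0.1, 0.007, -0.073, 0, 0, 0, -0.1, 0.007, -0.073, 0, 0, 0, -0.1, 0.007, -0.073, 0, 0, 0]
  claw: 0.064

```text
clock: 12.6
eef_pos: [468.4, -183.0, 79.5]
eef_rot: [3.141, -0.002, 3.091]
wrist_force: [-4.5, 0.6, -3.2]
finger_gap: 63.7
finger_force: 2.1
```

>>> jog_arm:
  plan: [0, 0, 0, 0, 0, 0, 0, 0, 0, 0, 0, 0, 0, 0, 0, 0, 0, 0, 0, 0, 0, 0, 0, 0, 0, 0, 0, 0, 0, 0, 0, 0, 0, 0, 0, 0, 0, 0, 0, 0, 0, 0]
  claw: 0.03
  force: 40

```text
clock: 13.3
eef_pos: [468.4, -183.6, 80.7]
eef_rot: [-3.141, -0.0, 3.091]
wrist_force: [-5.4, -1.9, -1.6]
finger_gap: 45.5
finger_force: 41.3
```

>>> jog_arm:
  plan: [-0.003, 0, 0.002, 0, 0, 0, -0.006, 0, 0.005, 0, 0, 0, -0.01, 0, 0.01, 0, 0, 0, -0.015, 0, 0.02, 0, 0, 0, -0.02, 0, 0.03, 0, 0, 0, -0.025, 0, 0.04, 0, 0, 0, -0.025, 0, 0.04, 0, 0, 0]

```text
clock: 14.0
eef_pos: [443.6, -183.6, 121.8]
eef_rot: [-3.14, 0.002, 3.09]
wrist_force: [1.0, 0.2, -0.8]
finger_gap: 45.5
finger_force: 40.0
```

Run:
```python
from sl import *
c,p,d,s=shot("w6"); P=cloud(c,d);H=hsv(p);v=H[...,2].astype(int);sa=H[...,1].astype(int)
# slate plane: dark pixels near TCP height
t=s["eef_pos"]; S=P[...,:2]@A-t[:2]@A;Y=P[...,:2]@U-t[:2]@U
m=(d>0)&(v<125)&(sa<90)&(abs(S)<110)&(abs(Y)<22)&(P[...,2]>t[2]-15)&(P[...,2]<t[2]+45)
q=np.c_[S[m],Y[m],P[m][:,2]-t[2]]; print(len(q),np.percentile(q,[1,50,99],axis=0).round(1))
co=np.linalg.lstsq(np.c_[q[:,:2],np.ones(len(q))],q[:,2],rcond=None)[0];print("slopes",co.round(3)); print(rect(q[:,:2]))
```

```text
clock 14.0 tcp [ 443.6 -183.6  121.8] rot [-3.14e+00  2.00e-03  3.09e+00] F [ 1.   0.2 -0.8] gap 45.5
9345 [[-32.6 -21.5  13.2]
 [  3.6   0.5  15.9]
 [ 74.7  21.8  28. ]]
slopes [4.0000e-03 3.3000e-02 1.6056e+01]
(array([21.9,  0. ]), array([110.3,  44. ]), 0.0)
```

View pics/w6.png

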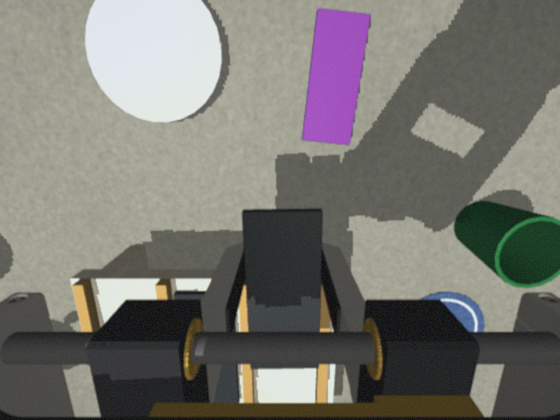

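The slate is held level, with its centre 22 mm beyond the TCP. I'll carry it to the +y bar at (582.4, 321.9).

>>> jog_arm:
  plan: [0, 0.005, 0.03, 0, 0, 0, 0.005, 0.03, 0.045, 0, 0, -0.5, 0.012, 0.06, 0.05, 0, 0, -1, 0.02, 0.095, 0.05, 0, 0, -1.5, 0.03, 0.13, 0.05, 0, 0, -2, 0.04, 0.165, 0.05, 0, 0, -2.5, 0.05, 0.2, 0.05, 0, 0, -3, 0.06, 0.235, 0.05, 0, 0, -3.5, 0.07, 0.27, 0.05, 0, 0, -4, 0.08, 0.305, 0.05, 0, 0, -4.5, 0.09, 0.34, 0.05, 0, 0, -4.76, 0.1, 0.375, 0.05, 0, 0, -4.76, 0.107, 0.41, 0.05, 0, 0, -4.76, 0.112, 0.44, 0.05, 0, 0, -4.76, 0.115, 0.47, 0.05, 0, 0, -4.76, 0.117, 0.495, 0.05, 0, 0, -4.76, 0.117, 0.5085, 0.05, 0, 0, -4.76, 0.117, 0.5085, 0.05, 0, 0, -4.76, 0.117, 0.5085, 0.05, 0, 0, -4.76]

```text
clock: 15.95
eef_pos: [560.4, 324.5, 169.6]
eef_rot: [-3.141, -0.0, 3.007]
wrist_force: [0.3, 0.4, -1.1]
finger_gap: 45.4
finger_force: 40.0
```

Run:
```python
from sl import *
c,p,d,s=shot("w7")
for n in ["top","scene"]:
    c=get_calibration(n);p,d=camera(n);P=cloud(c,d)
    b=(d>0)&(P[...,2]>51)&(P[...,2]<66)&(np.hypot(P[...,0]-572,P[...,1]-248)<115)
    for ce,st,b in blobs(b,20): print(n,"bar",st[4],P[b].mean(0).round(1))
    t=s["eef_pos"];H=hsv(p)
    m=(d>0)&(H[...,2]<80)&(abs(P[...,2]-t[2]-16)<5)&(np.hypot(P[...,0]-t[0]-20,P[...,1]-t[1])<75)
    for ce,st,b in blobs(m,20): print(n,"slate",st[4],rect(P[b][:,:2]),P[b].mean(0).round(1))
```

```text
clock 15.95 tcp [560.4 324.5 169.6] rot [-3.141 -0.     3.007] F [ 0.3  0.4 -1.1] gap 45.4
top bar 197 [572.8 248.2  57.6]
top bar 190 [563.  175.4  57.9]
top slate 48 (array([618.4, 305.5]), array([22.2, 26. ]), 88.6) [619.  304.2 184.9]
scene bar 93 [586.  316.7  56.8]
scene bar 101 [576.8 243.5  56.9]
scene bar 109 [566.9 170.5  56.9]
scene slate 149 (array([580.7, 313.9]), array([ 71.5, 104.7]), 68.0) [586.2 315.8 185.1]
```

>>> jog_arm:
  plan: [0, 0, -0.03, 0, 0, 0, 0, 0, -0.06, 0, 0, 0, 0, 0, -0.09, 0, 0, 0, 0, 0, -0.11, 0, 0, 0, 0, 0, -0.116, 0, 0, 0, 0, 0, -0.116, 0, 0, 0, 0, 0, -0.118, 0, 0, 0, 0, 0, -0.12, 0, 0, 0, 0, 0, -0.121, 0, 0, 0, 0, 0, -0.121, 0, 0, 0, 0, 0, -0.121, 0, 0, 0]

```text
clock: 17.2
eef_pos: [560.5, 325.3, 49.2]
eef_rot: [3.141, 0.0, 3.008]
wrist_force: [0.1, 0.1, -0.3]
finger_gap: 45.5
finger_force: 40.0
```

>>> jog_arm:
  plan: [0, 0, -0.0005, 0, 0, 0, 0, 0, -0.001, 0, 0, 0, 0, 0, -0.001, 0, 0, 0, 0, 0, -0.001, 0, 0, 0]

```text
clock: 17.6
eef_pos: [560.7, 325.4, 48.7]
eef_rot: [3.141, 0.001, 3.008]
wrist_force: [-1.3, -0.4, 5.2]
finger_gap: 45.3
finger_force: 40.0
```

Contact at 5 N. I'll open modestly and lift.

>>> jog_arm:
  plan: [0, 0, 0, 0, 0, 0, 0, 0, 0, 0, 0, 0, 0, 0, 0, 0, 0, 0, 0, 0, 0, 0, 0, 0, 0, 0, 0.03, 0, 0, 0, 0, 0, 0.07, 0, 0, 0, 0, 0, 0.11, 0, 0, 0, -0.01, -0.03, 0.16, 0, 0, 0, -0.03, -0.07, 0.2, 0, 0, 0, -0.03, -0.07, 0.2, 0, 0, 0, -0.03, -0.07, 0.2, 0, 0, 0]
  claw: 0.06

```text
clock: 18.7
eef_pos: [530.8, 254.4, 250.7]
eef_rot: [3.14, 0.004, 3.006]
wrist_force: [0.4, 0.6, -0.1]
finger_gap: 59.8
finger_force: 0.0
```

```bash
cat > chk.py <<'E'
from w import *
def chk(n):
    c=get_calibration(n)
    if n=="wrist": c,p,d,s=shot("chk%d"%int(manip.read_state()["clock"]*10))
    else: p,d=camera(n)
    P=cloud(c,d);H=hsv(p);v=H[...,2].astype(int);sa=H[...,1].astype(int)
    r=np.hypot(P[...,0]-572.6,P[...,1]-248.6)
    m=(d>0)&(r<140)&(P[...,2]>57)&(P[...,2]<70)&(sa<110)&(v<130)
    for ce,st,b in blobs(m,50): 
        q=onz(c,np.argwhere(b)[:,::-1],64)[:,:2]; 
        Q=P[b];co=np.linalg.lstsq(np.c_[Q[:,:2]-Q[:,:2].mean(0),np.ones(len(Q))],Q[:,2],rcond=None)[0]
        print(n,"slate",ce.round(),st[4],rect(q),"z",co[2].round(1),"slope",co[:2].round(3))
    red=((H[...,0]<6)|(H[...,0]>174))&(sa>150)&(v>80)&(r<190)
    if red.any(): print("knob",np.median(P[red],0).round(1))
E
python3 -c "
from chk import *
chk('wrist');chk('top')"
```

```text
clock 18.7 tcp [530.8 254.4 250.7] rot [3.14  0.004 3.006] F [ 0.4  0.6 -0.1] gap 59.8
wrist slate [341. 214.] 2496 (array([581.6, 322. ]), array([ 45.7, 108.1]), 83.5) z 64.6 slope [ 0.003 -0.   ]
knob [422.  269.   86.2]
```

Slate 0 sits at (581.6, 322.0), flat. Now slate 1.

>>> jog_arm:
  plan: [0.005, -0.04, 0, 0, 0, 0.5, 0.01, -0.08, 0, 0, 0, 1, 0.015, -0.12, 0, 0, 0, 1.5, 0.02, -0.16, 0, 0, 0, 2, 0.025, -0.2, 0, 0, 0, 2.5, 0.03, -0.24, 0, 0, 0, 3, 0.04, -0.28, 0, 0, 0, 3.5, 0.05, -0.32, 0, 0, 0, 4, 0.06, -0.36, 0, 0, 0, 4.5, 0.07, -0.4, 0, 0, 0, 4.9, 0.08, -0.44, 0, 0, 0, 4.9, 0.0812, -0.48, 0, 0, 0, 4.9, 0.0812, -0.5088, 0, 0, 0, 4.9, 0.0812, -0.5088, -0.02, 0, 0, 4.9, 0.0812, -0.5088, -0.06, 0, 0, 4.9, 0.0812, -0.5088, -0.1, 0, 0, 4.9, 0.0812, -0.5088, -0.128, 0, 0, 4.9, 0.0812, -0.5088, -0.128, 0, 0, 4.9, 0.0812, -0.5088, -0.128, 0, 0, 4.9]
  claw: 0

```text
clock: 20.7
eef_pos: [612.0, -253.1, 119.4]
eef_rot: [3.141, -0.001, 3.094]
wrist_force: [0.0, 0.2, 0.8]
finger_gap: 0.6
finger_force: 0.0
```

>>> jog_arm:
  plan: [0, 0, -0.015, 0, 0, 0, 0, 0, -0.03, 0, 0, 0, 0, 0, -0.03, 0, 0, 0, 0, 0, -0.03, 0, 0, 0]

```text
clock: 21.1
eef_pos: [612.2, -253.7, 90.3]
eef_rot: [-3.141, 0.002, 3.093]
wrist_force: [2.4, 0.3, 4.8]
finger_gap: 0.3
finger_force: 2.5
```

>>> jog_arm:
  plan: [0, 0, 0.0025, 0, 0, 0, 0, 0, 0.0025, 0, 0, 0, -0.007, 0.0003, 0.0025, 0, 0, 0, -0.014, 0.0007, 0.0025, 0, 0, 0, -0.021, 0.001, 0.0025, 0, 0, 0, -0.028, 0.0014, 0.0025, 0, 0, 0, -0.035, 0.0017, 0.0025, 0, 0, 0, -0.042, 0.0021, 0.0025, 0, 0, 0, -0.048, 0.0024, 0.0025, 0, 0, 0, -0.053, 0.0027, 0.0025, 0, 0, 0, -0.057, 0.0029, 0.0025, 0, 0, 0, -0.0595, 0.003, 0.0025, 0, 0, 0, -0.0615, 0.0031, 0.0025, 0, 0, 0, -0.0615, 0.0031, 0.0025, 0, 0, 0]

```text
clock: 22.5
eef_pos: [550.0, -250.5, 92.5]
eef_rot: [-3.142, -0.0, 3.093]
wrist_force: [-0.2, 0.3, 0.7]
finger_gap: 0.7
finger_force: 0.0
```

>>> jog_arm:
  plan: [0.006, 0, 0, 0, 0, 0, 0.01, 0, 0.01, 0, 0, 0, 0.01, 0, 0.05, 0, 0, 0, 0.01, 0, 0.062, 0, 0, 0, 0.01, 0, 0.062, 0, 0, 0]

```text
clock: 23.0
eef_pos: [561.3, -250.8, 157.0]
eef_rot: [-3.14, 0.004, 3.093]
wrist_force: [0.0, 1.5, -0.3]
finger_gap: 0.3
finger_force: 0.0
```

Run:
```python
from sl import *
c,p,d,s=shot("w8"); slates(c,p,d); print(np.array(s["eef_pos"][:2])@np.c_[A,U])
```

```text
clock 23.0 tcp [ 561.3 -250.8  157. ] rot [-3.14   0.004  3.093] F [ 0.   1.5 -0.3] gap 0.3
slate [282. 124.] 8809 rect in shelf (s,u) (array([ 498.8, -224. ]), array([108.5,  45.8]), 0.1) s range [444.7 553. ] z 96.4
[ 573.09096285 -222.47393879]
```

>>> jog_arm:
  plan: [-0.04, 0.001, 0, 0, 0, 0, -0.08, 0.002, 0, 0, 0, 0, -0.0961, 0.0033, 0, 0, 0, 0, -0.0961, 0.0033, 0, 0, 0, 0, -0.0961, 0.0033, 0, 0, 0, 0, -0.0961, 0.0033, -0.03, 0, 0, 0, -0.0961, 0.0033, -0.055, 0, 0, 0, -0.0961, 0.0033, -0.074, 0, 0, 0, -0.0961, 0.0033, -0.074, 0, 0, 0, -0.0961, 0.0033, -0.074, 0, 0, 0]
  claw: 0.064

```text
clock: 24.05
eef_pos: [464.6, -247.1, 80.5]
eef_rot: [3.141, -0.0, 3.094]
wrist_force: [-0.1, 0.5, 1.2]
finger_gap: 63.5
finger_force: 0.0
```

>>> jog_arm:
  plan: [0, 0, 0, 0, 0, 0, 0, 0, 0, 0, 0, 0, 0, 0, 0, 0, 0, 0, 0, 0, 0, 0, 0, 0, 0, 0, 0, 0, 0, 0, 0, 0, 0, 0, 0, 0, 0, 0, 0, 0, 0, 0]
  claw: 0.03

```text
clock: 24.75
eef_pos: [464.4, -247.3, 81.0]
eef_rot: [-3.141, 0.001, 3.093]
wrist_force: [1.0, 0.3, 6.3]
finger_gap: 45.5
finger_force: 40.0
```

>>> jog_arm:
  plan: [-0.003, 0, 0.002, 0, 0, 0, -0.006, 0, 0.005, 0, 0, 0, -0.01, 0, 0.01, 0, 0, 0, -0.015, 0, 0.02, 0, 0, 0, -0.02, 0, 0.03, 0, 0, 0, -0.025, 0, 0.04, 0, 0, 0, -0.025, 0, 0.07, 0, 0, 0, -0.025, 0, 0.088, 0, 0, 0, -0.025, 0, 0.088, 0, 0, 0, -0.025, 0, 0.088, 0, 0, 0]

```text
clock: 25.75
eef_pos: [438.8, -247.1, 168.3]
eef_rot: [-3.141, 0.0, 3.093]
wrist_force: [-0.9, -0.0, -1.5]
finger_gap: 45.3
finger_force: 40.0
```

Run:
```python
from sl import *
c,p,d,s=shot("w9"); P=cloud(c,d);H=hsv(p);v=H[...,2].astype(int);sa=H[...,1].astype(int)
t=s["eef_pos"]; S=P[...,:2]@A-t[:2]@A;Y=P[...,:2]@U-t[:2]@U
m=(d>0)&(v<125)&(sa<90)&(abs(S)<110)&(abs(Y)<22)&(P[...,2]>t[2]-15)&(P[...,2]<t[2]+45)
q=np.c_[S[m],Y[m],P[m][:,2]-t[2]]; print(len(q),np.percentile(q,[1,50,99],axis=0).round(1))
co=np.linalg.lstsq(np.c_[q[:,:2],np.ones(len(q))],q[:,2],rcond=None)[0];print("slopes",co.round(3)); print(rect(q[:,:2]))
```

```text
clock 25.75 tcp [ 438.8 -247.1  168.3] rot [-3.141  0.     3.093] F [-0.9 -0.  -1.5] gap 45.3
9245 [[-32.  -21.6  13. ]
 [  4.1   0.2  15.3]
 [ 75.4  21.8  30.9]]
slopes [-1.0000e-03  3.8000e-02  1.5523e+01]
(array([22.5,  0. ]), array([110.,  44.]), 0.0)
```

>>> jog_arm:
  plan: [0.003, 0.02, 0.005, 0, 0, -0.5, 0.01, 0.05, 0.005, 0, 0, -1, 0.02, 0.085, 0.005, 0, 0, -1.5, 0.03, 0.12, 0.005, 0, 0, -2, 0.04, 0.155, 0.005, 0, 0, -2.5, 0.05, 0.19, 0.005, 0, 0, -3, 0.06, 0.225, 0.005, 0, 0, -3.5, 0.07, 0.26, 0.005, 0, 0, -4, 0.08, 0.295, 0.005, 0, 0, -4.5, 0.087, 0.33, 0.005, 0, 0, -4.87, 0.093, 0.36, 0.005, 0, 0, -4.87, 0.098, 0.39, 0.005, 0, 0, -4.87, 0.1017, 0.415, 0.005, 0, 0, -4.87, 0.1017, 0.4254, 0.005, 0, 0, -4.87, 0.1017, 0.4254, 0.005, 0, 0, -4.87, 0.1017, 0.4254, 0.005, 0, 0, -4.87]

```text
clock: 27.4
eef_pos: [540.5, 177.4, 172.9]
eef_rot: [-3.141, -0.001, 3.008]
wrist_force: [0.5, -0.7, -0.8]
finger_gap: 44.9
finger_force: 40.0
```

>>> jog_arm:
  plan: [0, 0, -0.03, 0, 0, 0, 0, 0, -0.06, 0, 0, 0, 0, 0, -0.09, 0, 0, 0, 0, 0, -0.115, 0, 0, 0, 0, 0, -0.12, 0, 0, 0, 0, 0, -0.12, 0, 0, 0, 0, 0, -0.122, 0, 0, 0, 0, 0, -0.123, 0, 0, 0, 0, 0, -0.123, 0, 0, 0, 0, 0, -0.123, 0, 0, 0]

```text
clock: 28.4
eef_pos: [541.0, 178.3, 51.0]
eef_rot: [3.141, 0.001, 3.008]
wrist_force: [0.2, -0.0, -0.6]
finger_gap: 45.4
finger_force: 40.0
```

>>> jog_arm:
  plan: [0, 0, -0.001, 0, 0, 0, 0, 0, -0.002, 0, 0, 0, 0, 0, -0.002, 0, 0, 0, 0, 0, -0.0025, 0, 0, 0, 0, 0, -0.0025, 0, 0, 0]

```text
clock: 28.9
eef_pos: [541.4, 178.3, 49.1]
eef_rot: [3.141, 0.002, 3.008]
wrist_force: [-1.9, -2.5, 10.8]
finger_gap: 45.3
finger_force: 40.0
```

>>> jog_arm:
  plan: [0, 0, 0, 0, 0, 0, 0, 0, 0, 0, 0, 0, 0, 0, 0, 0, 0, 0, 0, 0, 0, 0, 0, 0, 0, 0, 0.03, 0, 0, 0, 0, 0, 0.07, 0, 0, 0, 0, 0, 0.11, 0, 0, 0, -0.01, 0.02, 0.16, 0, 0, 0, -0.01, 0.06, 0.2, 0, 0, 0, -0.01, 0.06, 0.2, 0, 0, 0, -0.01, 0.06, 0.2, 0, 0, 0]
  claw: 0.06

```text
clock: 30.0
eef_pos: [530.8, 239.2, 248.6]
eef_rot: [3.141, 0.002, 3.01]
wrist_force: [0.3, -0.5, -1.2]
finger_gap: 60.3
finger_force: 0.0
```

Run:
```python
from chk import *
chk('wrist')
for n,zz in (("top",75),):
    c=get_calibration(n);p,d=camera(n);H=hsv(p);h,s,v=[H[...,i].astype(int) for i in range(3)]
    for ce,st,b in blobs((h>50)&(h<90)&(s>60),100):
        w=onz(c,np.argwhere(b)[:,::-1],75)[:,:2]; print("green",ce.round(),st,cv2.minEnclosingCircle(np.float32(w)))
    cv2.imwrite("pics/top3.png",p[:,:,::-1])
```

```text
clock 30.0 tcp [530.8 239.2 248.6] rot [3.141e+00 2.000e-03 3.010e+00] F [ 0.3 -0.5 -1.2] gap 60.3
wrist slate [237. 216.] 2678 (array([563.7, 175.3]), array([ 45.6, 109.3]), 82.8) z 64.6 slope [ 0.002 -0.005]
wrist slate [354. 215.] 2634 (array([582.4, 321.8]), array([ 45.6, 110.6]), 83.4) z 64.6 slope [ 0.003 -0.005]
knob [422.  268.1  86.2]
green [357. 157.] [344 141  26  33 452] ((769.8051147460938, -246.56103515625), 56.58189010620117)
green [278. 244.] [269 235  19  18 282] ((473.8060302734375, 19.28343963623047), 31.8541202545166)
```

Both slates are centred and flat, and the knob is in. The cup at pixel (278,244) is the only green open cup (the tall green thing at (450,240) is the jar). I'll look at it from above.

>>> jog_arm:
  plan: [-0.01, -0.04, 0, 0, 0, 0, -0.02, -0.08, 0, 0, 0, 0, -0.03, -0.12, 0, 0, 0, 0, -0.04, -0.16, 0, 0, 0, 0, -0.05, -0.2, -0.02, 0, 0, 0, -0.0573, -0.22, -0.0486, 0, 0, 0, -0.0573, -0.22, -0.0486, 0, 0, 0, -0.0573, -0.22, -0.0486, 0, 0, 0, -0.0573, -0.22, -0.0486, 0, 0, 0]
  claw: 0.092

```text
clock: 31.0
eef_pos: [473.9, 18.7, 199.9]
eef_rot: [3.141, 0.001, 3.008]
wrist_force: [-0.6, 1.1, 0.5]
finger_gap: 92.2
finger_force: 0.0
```

Run:
```python
from w import *
c,p,d,s=shot("w10");P=cloud(c,d);H=hsv(p);h,sa,v=[H[...,i].astype(int) for i in range(3)]
for ce,st,b in blobs((h>50)&(h<90)&(sa>60)&(d>0)&(np.hypot(P[...,0]-473,P[...,1]-19)<80),80):
    q=P[b];t=q[q[:,2]>70]; print("cup",ce.round(),st,"zmax",np.percentile(q[:,2],99),cv2.minEnclosingCircle(np.float32(t[:,:2])))
for ce,st,b in blobs((h>100)&(h<128)&(sa>70)&(d>0),80): print("mat",ce.round(),st,cv2.minEnclosingCircle(np.float32(P[b][:,:2])),np.median(P[b],0))
```

```text
clock 31.0 tcp [473.9  18.7 199.9] rot [3.141e+00 1.000e-03 3.008e+00] F [-0.6  1.1  0.5] gap 92.2
cup [283. 202.] [ 253  170   60   63 2841] zmax 76.62598742907258 ((475.4902648925781, 17.892902374267578), 31.43951988220215)
mat [277. 279.] [241 249  71  64 865] ((604.831787109375, -8.775494575500488), 49.69911575317383) [598.44427853  -5.99360107   1.98504747]
mat [276. 281.] [ 249  257   55   49 2074] ((604.9300537109375, -8.863795280456543), 38.20429611206055) [603.77080933  -8.46267631   2.44661772]
```

View pics/w10.png

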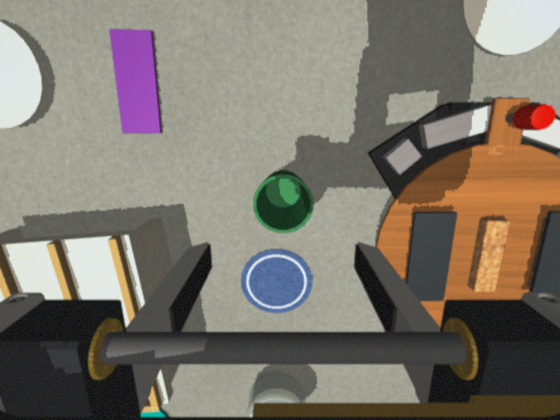

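The cup is upright at (283,202), directly below the gripper, with the mat just behind it at (277,280).

>>> jog_arm:
  plan: [0.001, 0, -0.04, 0, 0, 0, 0.001, 0, -0.08, 0, 0, 0, 0.001, 0, -0.12, 0, 0, 0, 0.001, 0, -0.15, 0, 0, 0, 0.001, 0, -0.162, 0, 0, 0, 0.001, 0, -0.162, 0, 0, 0, 0.001, 0, -0.162, 0, 0, 0]

```text
clock: 31.75
eef_pos: [475.4, 18.5, 38.7]
eef_rot: [3.141, 0.002, 3.009]
wrist_force: [-0.0, 0.5, 0.6]
finger_gap: 91.7
finger_force: 0.0
```

>>> jog_arm:
  plan: [0, 0, 0, 0, 0, 0, 0, 0, 0, 0, 0, 0, 0, 0, 0, 0, 0, 0, 0, 0, 0, 0, 0, 0, 0, 0, 0, 0, 0, 0, 0, 0, 0, 0, 0, 0, 0, 0, 0, 0, 0, 0, 0, 0, 0, 0, 0, 0]
  claw: 0.03
  force: 25

```text
clock: 32.55
eef_pos: [474.7, 18.3, 37.7]
eef_rot: [3.141, 0.001, 3.008]
wrist_force: [-0.5, 0.4, 5.4]
finger_gap: 62.7
finger_force: 25.0
```

>>> jog_arm:
  plan: [0, 0, 0.01, 0, 0, 0, 0, 0, 0.03, 0, 0, 0, 0, 0, 0.04, 0, 0, 0, 0, 0, 0.04, 0, 0, 0]

```text
clock: 32.95
eef_pos: [475.0, 18.2, 78.6]
eef_rot: [3.141, 0.002, 3.008]
wrist_force: [0.6, 0.5, -1.6]
finger_gap: 62.3
finger_force: 25.0
```

>>> jog_arm:
  plan: [0.025, -0.005, 0, 0, 0, 0, 0.05, -0.01, 0, 0, 0, 0, 0.075, -0.015, 0, 0, 0, 0, 0.1, -0.02, 0, 0, 0, 0, 0.12, -0.0245, 0, 0, 0, 0, 0.1293, -0.0263, 0, 0, 0, 0, 0.1293, -0.0263, 0, 0, 0, 0, 0.1293, -0.0263, 0, 0, 0, 0, 0.1293, -0.0263, -0.015, 0, 0, 0, 0.1293, -0.0263, -0.03, 0, 0, 0, 0.1293, -0.0263, -0.036, 0, 0, 0, 0.1293, -0.0263, -0.038, 0, 0, 0, 0.1293, -0.0263, -0.039, 0, 0, 0, 0.1293, -0.0263, -0.0395, 0, 0, 0, 0.1293, -0.0263, -0.0395, 0, 0, 0]

```text
clock: 34.45
eef_pos: [603.9, -8.1, 38.2]
eef_rot: [3.142, 0.001, 3.008]
wrist_force: [-0.2, 0.1, -1.2]
finger_gap: 62.5
finger_force: 25.0
```

>>> jog_arm:
  plan: [0, 0, -0.0005, 0, 0, 0, 0, 0, -0.001, 0, 0, 0, 0, 0, -0.001, 0, 0, 0, 0, 0, -0.001, 0, 0, 0]

```text
clock: 34.85
eef_pos: [604.2, -8.1, 37.8]
eef_rot: [3.142, 0.001, 3.008]
wrist_force: [-0.9, 0.0, 4.9]
finger_gap: 62.6
finger_force: 25.0
```

>>> jog_arm:
  plan: [0, 0, 0, 0, 0, 0, 0, 0, 0, 0, 0, 0, 0, 0, 0, 0, 0, 0, 0, 0, 0, 0, 0, 0, 0, 0, 0, 0, 0, 0, 0, 0, 0.03, 0, 0, 0, 0, 0, 0.07, 0, 0, 0, 0, 0, 0.11, 0, 0, 0, -0.03, 0, 0.15, 0, 0, 0, -0.07, 0, 0.19, 0, 0, 0, -0.1, 0, 0.22, 0, 0, 0, -0.1, 0, 0.22, 0, 0, 0, -0.1, 0, 0.22, 0, 0, 0, -0.1, 0, 0.22, 0, 0, 0]
  claw: 0.092

```text
clock: 36.25
eef_pos: [503.9, -8.1, 255.7]
eef_rot: [-3.142, -0.002, 3.008]
wrist_force: [0.4, 0.6, -0.6]
finger_gap: 92.1
finger_force: 0.0
```

Run:
```python
from chk import *
c,p,d,s=shot("w11");P=cloud(c,d);H=hsv(p);h,sa,v=[H[...,i].astype(int) for i in range(3)]
for ce,st,b in blobs((h>50)&(h<90)&(sa>60)&(d>0)&(np.hypot(P[...,0]-604,P[...,1]+8)<80),80):
    q=P[b];t=q[q[:,2]>70]; print("cup",ce.round(),st,"zmax",np.percentile(q[:,2],99),cv2.minEnclosingCircle(np.float32(t[:,:2])))
chk("wrist");p,d=camera("top");cv2.imwrite("pics/end.png",p[:,:,::-1])
```

```text
clock 36.25 tcp [503.9  -8.1 255.7] rot [-3.142e+00 -2.000e-03  3.008e+00] F [ 0.4  0.6 -0.6] gap 92.1
cup [261. 276.] [ 235  247   46   59 1712] zmax 76.79632976269149 ((625.885986328125, -59.663421630859375), 31.503585815429688)
clock 36.3 tcp [503.9  -8.1 255.4] rot [-3.142e+00 -2.000e-03  3.008e+00] F [ 0.2  0.5 -0.5] gap 91.7
wrist slate [542. 216.] 2677 (array([581.2, 319.9]), array([ 49.8, 109.4]), 83.7) z 64.3 slope [0.005 0.025]
wrist slate [430. 214.] 2973 (array([563.2, 173.7]), array([ 47.1, 109. ]), 83.1) z 64.5 slope [0.004 0.009]
knob [421.  261.1  85.3]
```

View pics/w11.png

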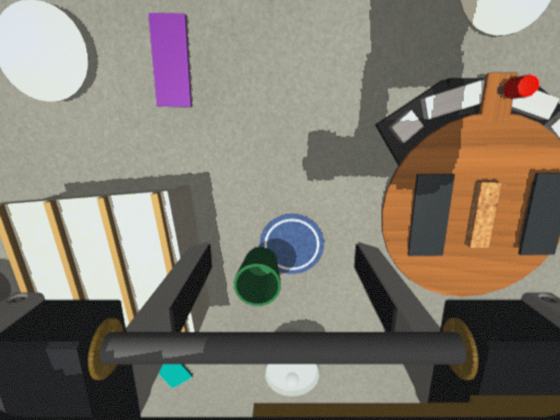

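View pics/end.png

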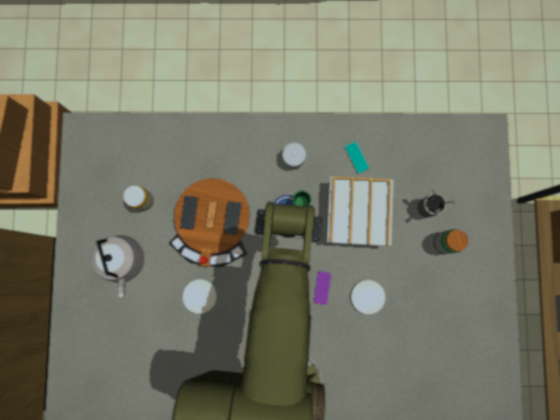

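The cup was knocked aside after release. It stands upright at pixel (258,285), at about (626,−60), off the mat, so I'll fetch it again.

>>> jog_arm:
  plan: [0.04, -0.015, 0, 0, 0, 0, 0.08, -0.03, -0.02, 0, 0, 0, 0.11, -0.045, -0.04, 0, 0, 0, 0.122, -0.0516, -0.056, 0, 0, 0, 0.122, -0.0516, -0.056, 0, 0, 0, 0.122, -0.0516, -0.056, 0, 0, 0, 0.122, -0.0516, -0.056, 0, 0, 0]

```text
clock: 37.1
eef_pos: [625.5, -59.2, 202.0]
eef_rot: [3.142, 0.001, 3.009]
wrist_force: [0.3, -0.8, -0.5]
finger_gap: 91.9
finger_force: 0.0
```

Run:
```python
from w import *
c,p,d,s=shot("w12");P=cloud(c,d);H=hsv(p);h,sa,v=[H[...,i].astype(int) for i in range(3)]
for ce,st,b in blobs((h>50)&(h<90)&(sa>60)&(d>0)&(np.hypot(P[...,0]-625,P[...,1]+58)<80),80):
    q=P[b];t=q[q[:,2]>70]; print("cup",ce.round(),st,"zmax",np.percentile(q[:,2],99),cv2.minEnclosingCircle(np.float32(t[:,:2])))
for ce,st,b in blobs((h>100)&(h<128)&(sa>70)&(d>0),80): print("mat",ce.round(),st,cv2.minEnclosingCircle(np.float32(P[b][:,:2])))
```

```text
clock 37.1 tcp [625.5 -59.2 202. ] rot [3.142e+00 1.000e-03 3.009e+00] F [ 0.3 -0.8 -0.5] gap 91.9
cup [283. 201.] [ 253  169   60   62 2810] zmax 76.62452508468668 ((626.2081298828125, -60.026912689208984), 31.482690811157227)
mat [327. 157.] [282 125  79  80 958] ((604.6920776367188, -8.772245407104492), 49.42101287841797)
mat [322. 164.] [ 291  135   61   61 2682] ((604.8929443359375, -8.875340461730957), 38.1589469909668)
```

>>> jog_arm:
  plan: [0, -0.0005, -0.04, 0, 0, 0, 0, -0.0005, -0.08, 0, 0, 0, 0, -0.0005, -0.12, 0, 0, 0, 0, -0.0005, -0.15, 0, 0, 0, 0, -0.0005, -0.163, 0, 0, 0, 0, -0.0005, -0.163, 0, 0, 0, 0, -0.0005, -0.163, 0, 0, 0]

```text
clock: 37.85
eef_pos: [626.6, -60.2, 39.9]
eef_rot: [-3.142, 0.003, 3.008]
wrist_force: [0.6, 0.2, -0.0]
finger_gap: 92.0
finger_force: 0.0
```

>>> jog_arm:
  plan: [0, 0, 0, 0, 0, 0, 0, 0, 0, 0, 0, 0, 0, 0, 0, 0, 0, 0, 0, 0, 0, 0, 0, 0, 0, 0, 0, 0, 0, 0, 0, 0, 0, 0, 0, 0, 0, 0, 0, 0, 0, 0, 0, 0, 0, 0, 0, 0]
  claw: 0.03
  force: 25

```text
clock: 38.65
eef_pos: [626.0, -60.1, 38.2]
eef_rot: [3.141, 0.001, 3.008]
wrist_force: [0.8, 2.3, 6.0]
finger_gap: 62.7
finger_force: 27.6
```

>>> jog_arm:
  plan: [0, 0, 0.01, 0, 0, 0, 0, 0, 0.02, 0, 0, 0, -0.005, 0.012, 0.02, 0, 0, 0, -0.01, 0.025, 0.02, 0, 0, 0, -0.016, 0.038, 0.02, 0, 0, 0, -0.0213, 0.0513, 0.02, 0, 0, 0, -0.0213, 0.0513, 0.02, 0, 0, 0, -0.0213, 0.0513, 0.02, 0, 0, 0, -0.0213, 0.0513, 0.01, 0, 0, 0, -0.0213, 0.0513, 0.004, 0, 0, 0, -0.0213, 0.0513, 0.002, 0, 0, 0, -0.0213, 0.0513, 0.001, 0, 0, 0, -0.0213, 0.0513, 0.0005, 0, 0, 0, -0.0213, 0.0513, 0.0005, 0, 0, 0]

```text
clock: 40.05
eef_pos: [604.5, -8.9, 38.5]
eef_rot: [3.142, 0.0, 3.008]
wrist_force: [0.8, -1.3, -1.5]
finger_gap: 62.5
finger_force: 27.6
```

>>> jog_arm:
  plan: [0, 0, -0.0005, 0, 0, 0, 0, 0, -0.0007, 0, 0, 0, 0, 0, -0.0007, 0, 0, 0, 0, 0, -0.0007, 0, 0, 0]

```text
clock: 40.45
eef_pos: [604.8, -8.8, 38.2]
eef_rot: [3.142, 0.001, 3.008]
wrist_force: [-0.4, 0.4, 5.3]
finger_gap: 62.5
finger_force: 27.6
```

>>> jog_arm:
  plan: [0, 0, 0, 0, 0, 0, 0, 0, 0, 0, 0, 0, 0, 0, 0, 0, 0, 0, 0, 0, 0, 0, 0, 0, 0, 0, 0, 0, 0, 0, 0, 0, 0.03, 0, 0, 0, 0, 0, 0.07, 0, 0, 0, 0, 0, 0.11, 0, 0, 0, -0.03, 0, 0.15, 0, 0, 0, -0.06, 0, 0.18, 0, 0, 0, -0.06, 0, 0.18, 0, 0, 0, -0.06, 0, 0.18, 0, 0, 0, -0.06, 0, 0.18, 0, 0, 0, -0.06, 0, 0.18, 0, 0, 0, -0.06, 0, 0.18, 0, 0, 0]
  claw: 0.092

```text
clock: 41.95
eef_pos: [544.5, -8.9, 216.5]
eef_rot: [-3.141, -0.002, 3.008]
wrist_force: [0.0, -0.3, 0.7]
finger_gap: 92.1
finger_force: 0.0
```

Run:
```python
from chk import *
c,p,d,s=shot("w13");P=cloud(c,d);H=hsv(p);h,sa,v=[H[...,i].astype(int) for i in range(3)]
for ce,st,b in blobs((h>50)&(h<90)&(sa>60)&(d>0)&(np.hypot(P[...,0]-604,P[...,1]+8)<80),80):
    q=P[b];t=q[q[:,2]>70]; print("cup",ce.round(),st,"zmax",np.percentile(q[:,2],99),cv2.minEnclosingCircle(np.float32(t[:,:2])))
chk("wrist")
```

```text
clock 41.95 tcp [544.5  -8.9 216.5] rot [-3.141e+00 -2.000e-03  3.008e+00] F [ 0.  -0.3  0.7] gap 92.1
cup [290. 245.] [ 263  212   55   63 2581] zmax 76.61416068698948 ((604.7808227539062, -8.704472541809082), 31.72305679321289)
clock 42.0 tcp [544.5  -8.8 216.7] rot [-3.141e+00 -2.000e-03  3.008e+00] F [0.2 0.1 0.1] gap 92.3
wrist slate [447. 189.] 3958 (array([563.5, 173.7]), array([ 47.7, 108. ]), 82.8) z 64.4 slope [0.003 0.006]
wrist slate [555. 216.] 436 (array([599.6, 294. ]), array([70.8, 13.6]), 6.9) z 63.2 slope [0.055 0.144]
knob [422.5 257.8  77.7]
```

View pics/w13.png

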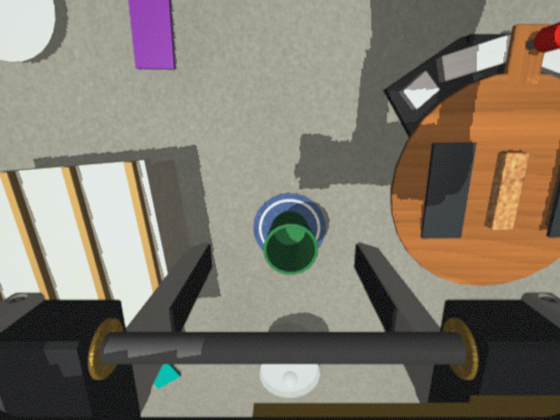

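The cup (290,245) stands centred on the mat at (604.8, −8.7), both slates lie on their bars and the gripper touches nothing. I'm handing in.

```bash
python3 -c "
from cell import manip
print(manip.sign_off())"
```

```text
the job is handed in; nothing more can be done
None
```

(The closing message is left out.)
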